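# Stand two toppled tube racks back up

## Task

Two racks of blood tubes have toppled over and lean against the flat slide box, one on each side. With the fingertips, push each rack at its top, away from the box, until it tips back up and stands on its base right beside the box; do not lift or carry the racks or knock them over to the other side. Leave the slide box, the brown bottle, the jar and the tally counter where they are.

Things in the scene. Friction and masses are not known exactly. Their poses are not given: they have to be found in the camera images.
- slide_box: Closed flat slide storage box, blue with a white lid, 210 mm (its x) by 160 mm (its y), 28 mm high, flat on top, 0.8 kg, loose. Origin: centre of its underside; z up. The racks lean on its two long sides (+y and -y); between the leaning tube caps about 115 mm of its lid is free.
- rack_purple: Teal tube rack with purple-capped tubes, 144 mm long (its x), 50 mm deep (y), 65 mm high, about 0.32 kg, loose, with 6 tubes fixed in it in a row along its middle, 22 mm apart; their 16 mm caps reach 87 mm above its base. Full-depth plates at 0-10, 30-48 and 55-65 mm up, open between. Origin: centre of its underside; z along the tubes, up when it stands. Starts tilted 45 degrees about its x.
- rack_purple_top (a point): Middle of the rack's upper long edge that leans over the slide box's +y long side: at the start 46 mm above the bench and 18 mm in over the lid; the tube caps overhang 3 mm further. Pushed level and away from the box near here, the rack tips without sliding; from about 30 degrees off upright it drops onto its base by itself.
- rack_purple_foot (a point): Middle of the rack's lower long edge that rests on the bench and that it tips about: at the start 28 mm out from the slide box's +y long side, straight below the top edge once the rack stands.
- rack_blue: Yellow tube rack with light-blue-capped tubes, 100 mm long (its x), 50 mm deep (y), 65 mm high, about 0.24 kg, loose, with 4 tubes fixed in it in a row along its middle, 22 mm apart; their 16 mm caps reach 87 mm above its base. Full-depth plates at 0-10, 30-48 and 55-65 mm up, open between. Origin: centre of its underside; z along the tubes, up when it stands. Starts tilted 45 degrees about its x.
- rack_blue_top (a point): Middle of the rack's upper long edge that leans over the slide box's -y long side: at the start 46 mm above the bench and 18 mm in over the lid; the tube caps overhang 3 mm further. Pushed level and away from the box near here, the rack tips without sliding; from about 30 degrees off upright it drops onto its base by itself.
- rack_blue_foot (a point): Middle of the rack's lower long edge that rests on the bench and that it tips about: at the start 28 mm out from the slide box's -y long side, straight below the top edge once the rack stands.
- oil_bottle: Brown glass bottle with a black cap, 34 mm across, 70 mm high, loose, standing off one end of the slide box. Origin: centre of its underside. Leave it alone.
- stain_jar: Clear glass jar with a green lid, 52 mm across, 60 mm high, loose, standing off one end of the slide box. Origin: centre of its underside. Leave it alone.
- counter: Small round steel tally counter with a thumb button on top, 44 mm across, 44 mm high, loose, off one end of the slide box. Origin: centre of its underside. Leave it alone.
Mind the look-alikes: they are no part of the job. There is more than one size of the rack_blue; the job needs the middle-sized.

How it is judged (in metres and radians):
At the end, for the whole second after the job is handed in: Both racks stand upright (within 0.1 rad) on their bases on the bench, at rest and within 80 mm of where they started; the slide box is within 30 mm and the bottle, jar and counter within 25 mm of their starting places, and upright (angle between each of rack_purple, rack_blue's own z axis and vertical below 0.1 rad and height (world z) of each of rack_purple, rack_blue below 0.006 m and distance of each of rack_purple, rack_blue from where it was at the start of the episode below 0.08 m and linear speed of each of rack_purple, rack_blue below 0.02 m/s and angular speed of each of rack_purple, rack_blue below 0.1 rad/s and distance of slide_box from where it was at the start of the episode below 0.03 m and distance of each of oil_bottle, stain_jar, counter from where it was at the start of the episode below 0.025 m and angle between each of oil_bottle, stain_jar, counter's own z axis and vertical below 0.2 rad); the robot touches nothing.
It fails at once if a rack is lifted or carried (its base more than 45 mm above the bench) (height (world z) of any of rack_purple, rack_blue above 0.045 m).
It fails at once if a rack is knocked right over (angle between any of rack_purple, rack_blue's own z axis and vertical above 1.2 rad).
It fails at once if the slide box is shifted more than 30 mm (distance of slide_box from where it was at the start of the episode above 0.03 m).
It fails at once if the bottle, jar or counter is shifted more than 25 mm or tipped (distance of any of oil_bottle, stain_jar, counter from where it was at the start of the episode above 0.025 m or angle between any of oil_bottle, stain_jar, counter's own z axis and vertical above 0.3 rad).
It also fails if it takes over 43 s, if anything falls off the work surface, if the arm or the gripper's body presses on something with over 40 N, if the wrist force passes 120 N, or if a joint passes its speed limit or range.

## Robot

A 6-joint arm with a two-finger parallel gripper is mounted at the origin on the work surface. World frame = base frame: x ahead of the robot, y to its left, z up, the work surface at z = 0. Lengths are in m, angles in degrees, forces in N, time in s.
With the tool pointing down it reaches from about 0.325 to 0.9 m from the base axis. Payload 3.5 kg.
Tool frame: the origin (TCP) lies midway between the tips of the shut fingers; the grasp point (between the pads) lies 19 mm behind it (robot.grip_depth is the distance from the TCP to the grasp point, in m); z points along the fingers, y is the line along which they close (so a half turn about z gives the same grasp; the last joint's range is limited). The gripper opens to 85 mm and grips with 20 to 120 N. Pads are 22 mm wide; open, the fingers measure 114 mm over their backs; the gripper's body (76 mm by 85 mm) begins 54 mm behind the grasp point. The pads swing forward as they close: fully open they stand 13 mm farther back than shut.
Start: joints at [61.971, 15.837, -1.513, 72.651, 0, 84.076], TCP at [0.235, 0.579, 0.231] pointing down, gripper open.
Joint ranges: [-178.77, 178.77], [-48.84, 107.48], [-61.69, 71.31], [-111.58, 123.2], [-90, 87.43], [-180, 180]. Speed limits (degrees/s): [147.25, 147.25, 180, 180, 180, 180].

## Interface

Orientations are given as [roll, pitch, yaw] about the fixed x, y, z axes, in that order (R = Rz(yaw) Ry(pitch) Rx(roll)).
In Python, from station import read_state, grab_frame, workorder, robot gives the robot as it stands.
- The arm moves only by the tool step_arm, never from a script. Its argument "commands" is a list of rows, each a list of 3 entries, a list of its own where there are three numbers: the closure, from -1 (fully open) to 1 (shut), so that 0 is half open, then the shift along the tool's x, y, z as a fraction of full scale, then the turn, a rotation vector about the tool's x, y, z as a fraction of full scale. In form: [[grip, [x, y, z], [wx, wy, wz]], ...]. A call has 1 to 5 rows; each row is the pose to reach, as a shift and turn from the pose commanded when the call began, along the tool's axes at that moment, turning the shorter way round; what a row does not reach only later rows make up. Full scale, the value 1, is 300 mm for a shift and pi rad for a turn. A row lasts 1/8 s, in which the tool goes at most 62.5 mm and 10.7 degrees, less where a joint would pass 70% of its speed; a pose out of reach is approached as far as the arm can. A call with a number of a shift or a turn outside -1 to 1 is refused whole. A call with a gripper value outside its range is refused whole. The fingers move at their own pace and stop on an object; "squeeze" is the grip in N (left out, the last holds). Time passes only in rows, so rows that repeat a pose let the fingers close. It gives the time, the measured TCP pose, the force, the opening and the grip force at its end, in the units of the state.
- read_state(): the state, without advancing time (a new reading comes with each control period).
- grab_frame(name): name is "scene" or "top"; returns a dict with "img" (400x640x3 uint8, red, green, blue), "fx", "fy", "cx", "cy" (pixels), "world_from_camera" (4x4, takes a point from camera to world coordinates). Camera axes: x right, y up, looking along -z (the intrinsics and any distortion apply to the point x, -y, -z); pixel columns grow to the right and rows downward; lengths in m; the calibration is good to about 2 mm. A picture is of the moment at which its call begins. There is no depth.
- workorder.hand_in(): hands the job in; it is judged then, once.
The state is a dict: "time_s": time; "q": joint angles; "qvel": joint speeds; "tau": joint torques, N m; "ee_pos": TCP position; "ee_rot": TCP orientation; "wrist_force": force on the tool from outside, world axes, zero at the start; "ft_torque": the same for the moment, N m; "finger_gap": opening from 0.0 (shut) to 1.0 (fully open); "grip_force": force on a finger pad.
Only numpy, scipy, OpenCV 4.12 (cv2) and the standard library are available. Lean on these libraries where they do the work, as an engineer would, in place of code of your own. Each camera call takes 0.05 s, during which the arm holds its last target. There are 200 camera calls.

## Working session

There is one attempt and no reset: what is moved stays moved. The work goes in short steps, Python scripts to look and compute and a tool call to move; the robot and the scene stay as the last step left them, time stands still between calls to the robot, and variables do not carry over. Pictures are saved under pics/ and viewed, at most 10 in all, crops included, and the job is handed in when it is done.

Besides the shell and the picture viewer there is one more tool, called after "Call:" in YAML: its name, and indented under it one key for each argument. step_arm: Moves the arm, as the interface text tells. Its arguments: {"type":"object","properties":{"commands":{"type":"array","items":{"type":"array"}},"squeeze":{"type":"number"}},"required":["commands"]}

```bash
mkdir -p pics
python3 - <<'E'
from station import *
import cv2,numpy as np
for n in("scene","top"):
    f=grab_frame(n);cv2.imwrite(f"pics/{n}0.png",f["img"][:,:,::-1]);print(n,f["fx"],f["fy"],f["cx"],f["cy"],np.round(f["world_from_camera"],3).tolist(),[k for k in f])
print(read_state())
E
```

```text
scene 470.59410920207876 470.59410920207876 323.1955756028986 202.5506963725026 [[-0.187, -0.866, 0.464, 0.978], [0.982, -0.163, 0.092, 0.117], [-0.004, 0.473, 0.881, 0.936], [0.0, 0.0, 0.0, 1.0]] ['img', 'fx', 'fy', 'cx', 'cy', 'world_from_camera']
top 402.2285992512288 402.2285992512288 314.66750845488707 202.91588291272421 [[0.01, 0.999, -0.044, 0.469], [-1.0, 0.011, 0.019, 0.01], [0.019, 0.044, 0.999, 1.021], [0.0, 0.0, 0.0, 1.0]] ['img', 'fx', 'fy', 'cx', 'cy', 'world_from_camera']
{'time_s': 0.1, 'q': array([ 6.19686918e+01,  1.58758360e+01, -1.58920276e+00,  7.26518719e+01,
       -7.72911669e-04,  8.40753921e+01]), 'qvel': array([ 0.04717829, -0.1415893 ,  0.20537575, -0.06532954, -0.01009571,
       -0.06521202]), 'tau': array([ 7.29074418e-04, -4.46708143e+01,  2.96128696e+01,  8.44828610e-03,
       -8.19616230e-05, -1.00877994e-06]), 'ee_pos': array([0.23488889, 0.57841914, 0.23025698]), 'ee_rot': array([-1.79883634e+02, -1.12987027e-02,  1.57893289e+02]), 'wrist_force': array([0.48618179, 0.22275378, 0.4351477 ]), 'ft_torque': array([-0.04343494,  0.02426774, -0.06252687]), 'grip_force': 0.0, 'finger_gap': 0.9987799560177282}
```

View pics/scene0.png

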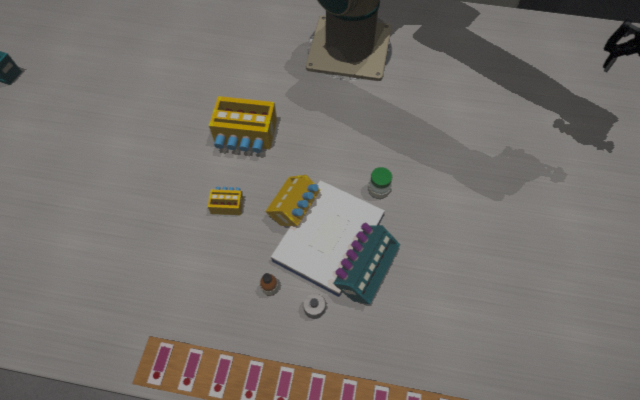

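View pics/top0.png

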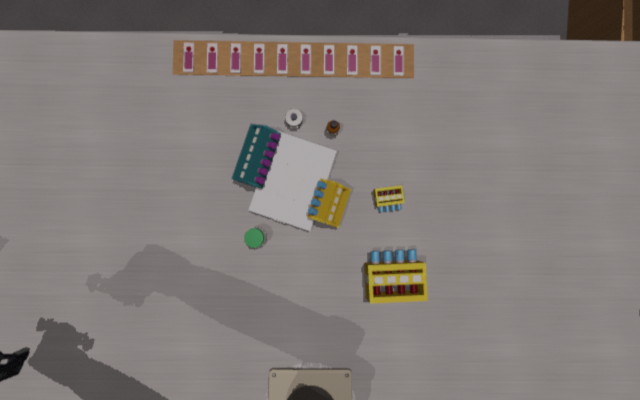

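The two views show the box with a white lid (top ~(293,180), scene ~(328,235)). The teal rack with purple caps leans on it at top (257,157).

There are three rack_blue candidates:
- **(330,203):** the middle-sized one, leaning on the box.
- **(389,196):** small, standing apart.
- **(397,282):** large, standing apart.

The one at (330,203) fits, because it is middle-sized and leans on the box. I'll check it in a crop and measure.

```bash
cat > h.py <<'E'
from station import *
import cv2,numpy as np
def ray(f,p):
    M=f["world_from_camera"];d=M[:3,:3]@[(p[0]-f["cx"])/f["fx"],-(p[1]-f["cy"])/f["fy"],-1];return M[:3,3],d
def plane(f,p,z):
    o,d=ray(f,p);return o+d*(z-o[2])/d[2]
def tri(fa,a,fb,b):
    A=np.zeros((3,3));v=np.zeros(3)
    for f,p in((fa,a),(fb,b)):
        o,d=ray(f,p);d=d/np.linalg.norm(d);P=np.eye(3)-np.outer(d,d);A+=P;v+=P@o
    return np.linalg.solve(A,v)
def blobs(f,lo,hi,box,amin=15):
    m=cv2.inRange(cv2.cvtColor(f["img"],cv2.COLOR_RGB2HSV),lo,hi);k=np.zeros_like(m);x0,y0,x1,y1=box;k[y0:y1,x0:x1]=m[y0:y1,x0:x1]
    return k
E
python3 - <<'E'
from h import *
T=grab_frame("top");S=grab_frame("scene")
R={'blue':((95,80,60),(115,255,255),(300,170,352,235),(262,170,325,230)),'purple':((135,60,30),(172,255,255),(225,115,285,195),(325,215,405,310)),
 'green':((50,100,50),(75,255,255),(235,220,275,260),(360,160,400,200)),
 'yellow':((18,120,80),(35,255,255),(300,170,352,235),(262,170,325,230)),'teal':((80,120,20),(100,255,255),(225,115,285,195),(325,215,405,310))}
for n,(lo,hi,bt,bs) in R.items():
    c=[]
    for f,b in((T,bt),(S,bs)):
        k=blobs(f,lo,hi,b);ys,xs=np.nonzero(k);c.append((xs.mean(),ys.mean()));r=cv2.minAreaRect(np.c_[xs,ys].astype(np.float32));print(n,len(xs),np.round(r[0]),np.round(r[1]),round(r[2]))
    print(n,np.round(tri(T,c[0],S,c[1]),3))
# lid
for n,f,b in(("T",T,(240,115,345,240)),("S",S,(265,175,400,300))):
    k=blobs(f,(0,0,140),(180,40,255),b);k=cv2.morphologyEx(k,cv2.MORPH_OPEN,np.ones((3,3)))
    c=max(cv2.findContours(k,0,2)[0],key=cv2.contourArea);a=cv2.approxPolyDP(c,3,True)[:,0]
    print(n,cv2.contourArea(c));[print(p,np.round(plane(f,p,.028),3)) for p in a]
a=cv2.resize(T["img"][105:245,225:415],None,fx=4,fy=4,interpolation=2);cv2.imwrite("pics/c1.png",a[:,:,::-1])
E
```

```text
blue 179 [317. 198.] [ 8. 33.] 18
blue 224 [305. 199.] [ 9. 37.] 32
blue [ 0.524 -0.012  0.073]
purple 354 [267. 158.] [10. 53.] 19
purple 447 [354. 251.] [11. 60.] 29
purple [0.617 0.106 0.069]
green 275 [254. 238.] [18. 18.] 90
green 289 [382. 176.] [17. 19.] 90
green [0.428 0.137 0.057]
yellow 1002 [329. 202.] [32. 43.] 18
yellow 1203 [293. 200.] [35. 55.] 34
yellow [ 0.513 -0.048  0.041]
teal 1087 [256. 154.] [31. 60.] 18
teal 131 [373. 265.] [36. 68.] 35
teal [ 0.638  0.148 -0.008]
T 4841.5
[305 124] [0.71  0.018 0.028]
[292 135] [0.682 0.05  0.028]
[281 132] [0.689 0.077 0.028]
[265 186] [0.554 0.115 0.028]
[255 190] [0.544 0.139 0.028]
[248 210] [0.494 0.155 0.028]
[310 230] [0.447 0.002 0.028]
[308 205] [0.508 0.008 0.028]
[318 179] [ 0.573 -0.016  0.028]
[327 178] [ 0.576 -0.038  0.028]
[336 150] [ 0.646 -0.06   0.028]
[317 144] [ 0.66  -0.013  0.028]
[318 137] [ 0.678 -0.015  0.028]
S 5446.0
[319 180] [0.445 0.002 0.028]
[321 196] [0.485 0.014 0.028]
[305 222] [ 0.554 -0.008  0.028]
[288 229] [ 0.577 -0.04   0.028]
[272 257] [ 0.645 -0.058  0.028]
[337 290] [0.689 0.086 0.028]
[332 283] [0.677 0.073 0.028]
[334 271] [0.651 0.073 0.028]
[351 248] [0.595 0.099 0.028]
[360 225] [0.539 0.109 0.028]
[376 224] [0.53  0.142 0.028]
[382 209] [0.492 0.15  0.028]
```

View pics/c1.png

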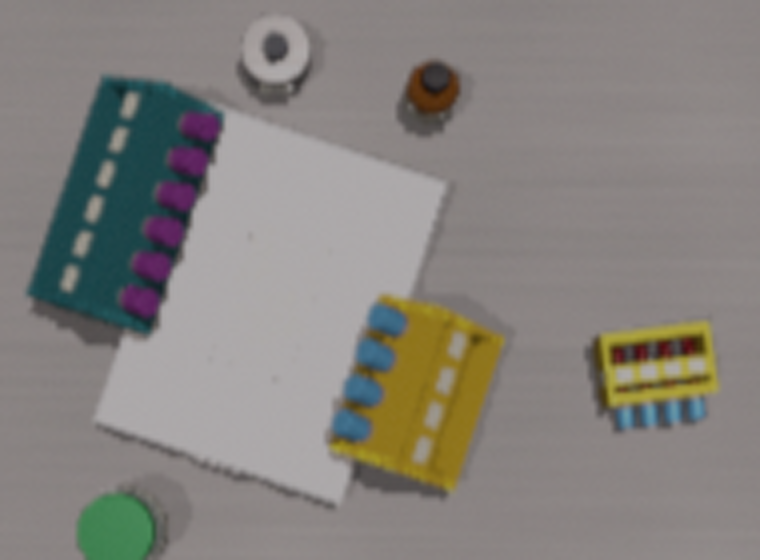

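The crop confirms it: the yellow rack at crop (415,390) is middle-sized and leans on the box, opposite the teal one. The lid centre is about (0.570,0.047), with its long axis at −17°. I'm moving now.

Call:
step_arm:
  commands:
    - [0,[-0.16,-0.108,0],[0,0,0.055]]
    - [0,[-0.32,-0.216,0],[0,0,0.11]]
    - [0,[-0.48,-0.324,0],[0,0,0.165]]
    - [0,[-0.64,-0.432,0],[0,0,0.22]]
    - [0,[-0.8,-0.54,0],[0,0,0.275]]

```text
time_s: 0.82
ee_pos: [0.3973, 0.337, 0.2312]
ee_rot: [180.0, -0.0, 108.1]
wrist_force: [1.1, 1.1, 0.0]
finger_gap: 0.505
grip_force: 0.0
```

```bash
cat > g.py <<'E'
import sys
from h import *
from scipy.spatial.transform import Rotation as R
# usage: u n z  (box frame target, metres) -> tool-frame shift fractions
u=np.array([.957,-.292,0]);n=np.array([.292,.957,0]);C=np.array([.5695,.047,0])
a=[float(x) for x in sys.argv[1:4]]
s=read_state();t=C+a[0]*u+a[1]*n+[0,0,a[2]];r=R.from_euler('xyz',s["ee_rot"],degrees=True)
p=s["ee_pos"]-C
print(round(s["time_s"],2),"pos",np.round(s["ee_pos"],4),"un",round(p@u,4),round(p@n,4),"rot",np.round(s["ee_rot"],2),"F",np.round(s["wrist_force"],1),"gap",round(s["finger_gap"],2))
print("shift",np.round(r.inv().apply(t-s["ee_pos"])/.3,3),"turn",np.round((r.inv()*R.from_euler('xyz',[180,0,73],degrees=True)).as_rotvec()/np.pi,4))
E
python3 g.py .028 0 .2
```

```text
0.82 pos [0.3973 0.337  0.2312] un -0.2495 0.2273 rot [179.99  -0.   108.09] F [1.1 1.1 0. ] gap 0.5
shift [-1.151  0.322  0.104] turn [ 1.000e-04 -0.000e+00  1.949e-01]
```

Call:
step_arm:
  commands:
    - [0,[-0.18,0.05,0.0],[0,0,0.05]]
    - [0,[-0.36,0.1,0.02],[0,0,0.1]]
    - [0,[-0.54,0.15,0.04],[0,0,0.15]]
    - [0,[-0.73,0.2,0.06],[0,0,0.195]]
    - [0,[-0.92,0.26,0.08],[0,0,0.195]]

```text
time_s: 1.45
ee_pos: [0.5583, 0.0997, 0.2071]
ee_rot: [-180.0, -0.0, 73.2]
wrist_force: [0.9, 1.3, -0.8]
finger_gap: 0.503
grip_force: 0.0
```

```bash
python3 g.py .028 0 .12
```

```text
1.45 pos [0.5583 0.0997 0.2071] un -0.0261 0.0471 rot [-1.800e+02 -1.000e-02  7.325e+01] F [ 0.9  1.3 -0.8] gap 0.5
shift [-0.158  0.18   0.29 ] turn [-0.     -0.0001  0.0014]
```

Call:
step_arm:
  commands:
    - [0,[-0.08,0.09,0.05],[0,0,0]]
    - [0,[-0.158,0.18,0.2],[0,0,0]]
    - [0,[-0.158,0.18,0.35],[0,0,0]]
    - [0,[-0.158,0.18,0.46],[0,0,0]]
    - [0,[-0.158,0.18,0.46],[0,0,0]]

```text
time_s: 2.08
ee_pos: [0.5924, 0.0404, 0.066]
ee_rot: [-179.6, 0.1, 73.3]
wrist_force: [-0.4, 1.0, -0.7]
finger_gap: 0.501
grip_force: 0.0
```

```bash
python3 g.py .028 0 .035
python3 - <<'E'
from h import *
a=grab_frame("scene")["img"][150:330,220:440];b=grab_frame("top")["img"][100:250,220:380]
a=cv2.resize(a,None,fx=2,fy=2);b=cv2.resize(b,(352,360));cv2.imwrite("pics/d1.png",np.hstack([a,b])[:,:,::-1])
E
```

```text
2.08 pos [0.5924 0.0404 0.066 ] un 0.0239 0.0004 rot [-1.7957e+02  1.1000e-01  7.3280e+01] F [-0.4  1.  -0.7] gap 0.5
shift [-0.001  0.015  0.103] turn [-0.0024  0.0006  0.0016]
```

View pics/d1.png

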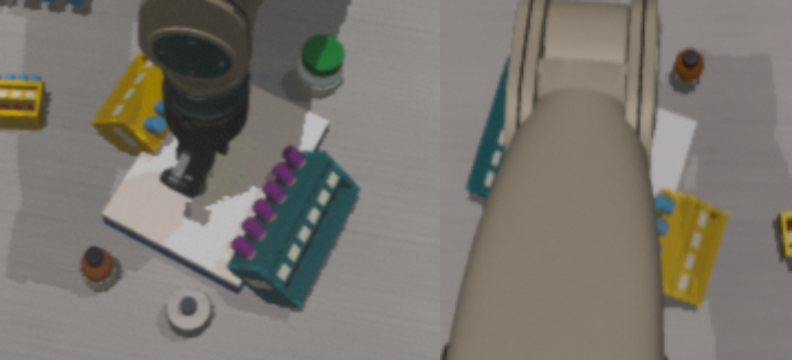

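The gripper is over the lid centre and clear of both cap rows, with the purple rack undisturbed on the right. I'll descend and approach it.

Call:
step_arm:
  commands:
    - [0,[0,0.01,0.05],[0,0,0]]
    - [0,[0,0.015,0.1],[0,0,0]]
    - [0,[0.05,0.015,0.1],[0,0,0]]
    - [0,[0.1,0.015,0.1],[0,0,0]]
    - [0,[0.12,0.015,0.1],[0,0,0]]

```text
time_s: 2.8
ee_pos: [0.6114, 0.0752, 0.0399]
ee_rot: [179.9, -0.0, 73.4]
wrist_force: [0.0, -0.2, 0.3]
finger_gap: 0.5
grip_force: 0.0
```

Call:
step_arm:
  commands:
    - [0,[0.02,0,0],[0,0,0]]
    - [0,[0.04,0,0],[0,0,0]]
    - [0,[0.06,0,0],[0,0,0]]
    - [0,[0.08,0,0],[0,0,0]]
    - [0,[0.1,0,0],[0,0,0]]

```text
time_s: 3.42
ee_pos: [0.6194, 0.1028, 0.0395]
ee_rot: [180.0, -0.1, 73.3]
wrist_force: [0.0, -0.2, -0.7]
finger_gap: 0.503
grip_force: 0.0
```

```bash
python3 g.py .028 0.08 .035
```

```text
3.42 pos [0.6194 0.1028 0.0395] un 0.0315 0.068 rot [ 1.7999e+02 -5.0000e-02  7.3280e+01] F [ 0.  -0.2 -0.7] gap 0.5
shift [ 0.04  -0.011  0.015] turn [ 0.0001 -0.0003  0.0016]
```

```bash
cat > v.py <<'E'
import sys
from h import *
a=cv2.resize(grab_frame("scene")["img"][150:330,220:440],None,fx=3,fy=3);cv2.imwrite(sys.argv[1],a[:,:,::-1])
E
python3 v.py pics/e1.png
```

```text
(no output)
```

View pics/e1.png

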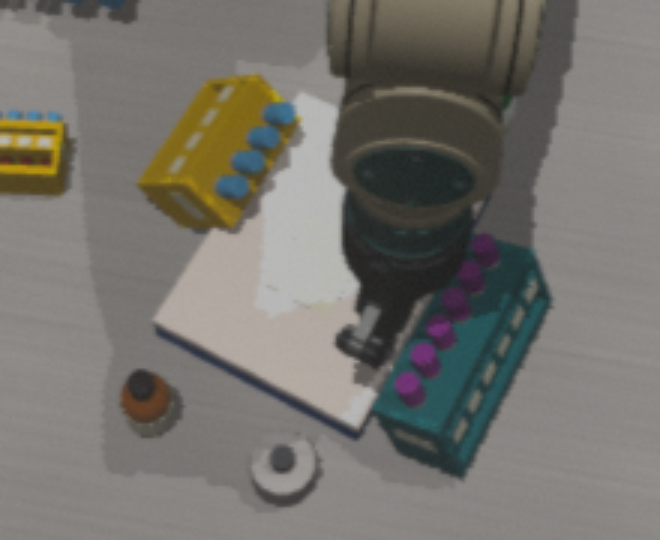

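The purple rack is tipping up: its caps now point nearly upright and its foot hasn't slid. I'll keep pushing gently.

Call:
step_arm:
  commands:
    - [0,[0.012,0,0],[0,0,0]]
    - [0,[0.024,0,0],[0,0,0]]
    - [0,[0.036,0,0],[0,0,0]]
    - [0,[0.048,0,0],[0,0,0]]
    - [0,[0.06,0,0],[0,0,0]]

```text
time_s: 4.1
ee_pos: [0.6243, 0.1198, 0.0393]
ee_rot: [-180.0, -0.0, 73.3]
wrist_force: [-0.6, 0.1, -0.8]
finger_gap: 0.501
grip_force: 0.0
```

Call:
step_arm:
  commands:
    - [0,[0,0,0],[0,0,0]]
    - [0,[0,0,0],[0,0,0]]
    - [0,[-0.05,0,0],[0,0,0]]
    - [0,[-0.15,0,0],[0,0,0]]
    - [0,[-0.26,0,0],[0,0,0]]

```text
time_s: 4.72
ee_pos: [0.6012, 0.0435, 0.0393]
ee_rot: [-180.0, 0.0, 73.3]
wrist_force: [0.7, -0.9, 0.6]
finger_gap: 0.499
grip_force: 0.0
```

```bash
python3 g.py -.026 0 .09; python3 v.py pics/e2.png
```

```text
4.72 pos [0.6012 0.0435 0.0393] un 0.0314 0.0059 rot [-1.800e+02  3.000e-02  7.331e+01] F [ 0.7 -0.9  0.6] gap 0.5
shift [-0.019 -0.191 -0.169] turn [-0.      0.0002  0.0017]
```

View pics/e2.png

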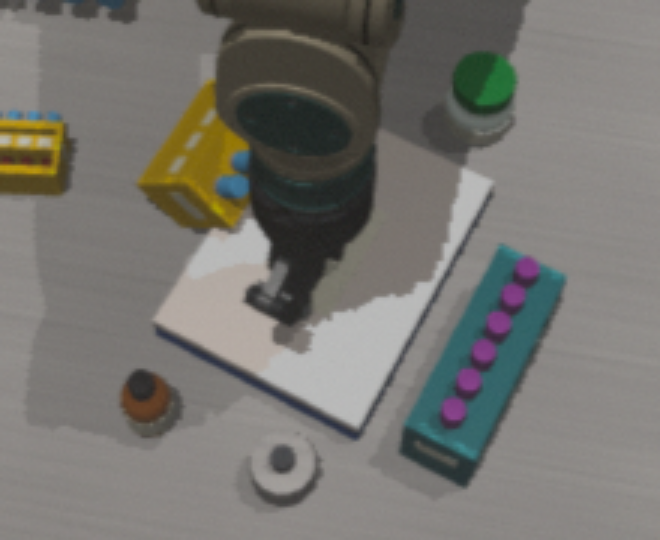

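The purple rack now stands upright beside the box, with its caps at about (490,340). The blue one is next, starting with a shift along the lid.

Call:
step_arm:
  commands:
    - [0,[-0.02,-0.1,0],[0,0,0]]
    - [0,[-0.02,-0.195,0],[0,0,0]]
    - [0,[-0.08,-0.195,0],[0,0,0]]
    - [0,[-0.13,-0.195,0],[0,0,0]]
    - [0,[-0.145,-0.195,0],[0,0,0]]

```text
time_s: 5.4
ee_pos: [0.534, 0.0184, 0.0396]
ee_rot: [179.9, -0.0, 73.2]
wrist_force: [-0.9, 0.9, -0.5]
finger_gap: 0.499
grip_force: 0.0
```

Call:
step_arm:
  commands:
    - [0,[-0.02,0,0],[0,0,0]]
    - [0,[-0.04,0,0],[0,0,0]]
    - [0,[-0.06,0,0],[0,0,0]]
    - [0,[-0.08,0,0],[0,0,0]]
    - [0,[-0.1,0,0],[0,0,0]]

```text
time_s: 6.02
ee_pos: [0.5244, -0.0091, 0.0392]
ee_rot: [-180.0, 0.0, 73.3]
wrist_force: [0.2, 0.4, -1.2]
finger_gap: 0.495
grip_force: 0.0
```

```bash
python3 g.py -.026 -.088 .04; python3 v.py pics/e3.png
```

```text
6.03 pos [ 0.5244 -0.0091  0.0392] un -0.0268 -0.0668 rot [-1.7999e+02  2.0000e-02  7.3300e+01] F [ 0.2  0.4 -1.2] gap 0.49
shift [-0.071  0.002 -0.003] turn [-0.0001  0.0001  0.0017]
```

View pics/e3.png

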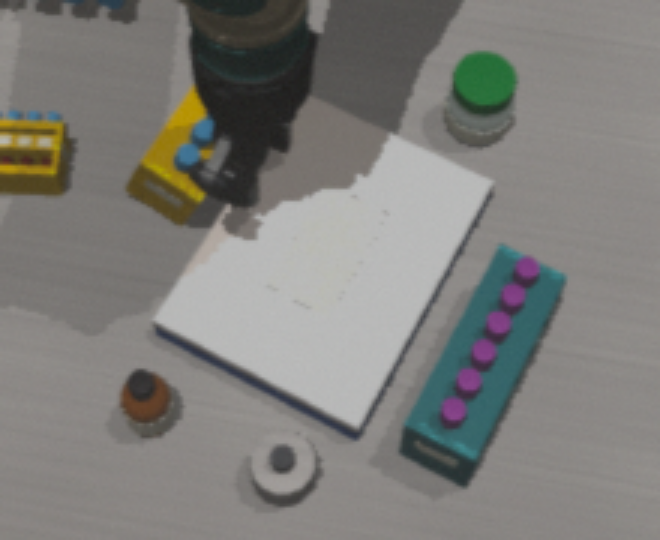

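The blue rack is tipping up as expected, with its caps near (195,145). I'll finish the push, then retract up and away.

Call:
step_arm:
  commands:
    - [0,[-0.014,0,0],[0,0,0]]
    - [0,[-0.028,0,0],[0,0,0]]
    - [0,[-0.042,0,0],[0,0,0]]
    - [0,[-0.054,0,0],[0,0,0]]
    - [0,[-0.065,0,0],[0,0,0]]

```text
time_s: 6.7
ee_pos: [0.519, -0.0276, 0.0393]
ee_rot: [-180.0, -0.0, 73.3]
wrist_force: [-0.5, 0.5, 0.1]
finger_gap: 0.502
grip_force: 0.0
```

Call:
step_arm:
  commands:
    - [0,[0,0,0],[0,0,0]]
    - [0,[0,0,0],[0,0,0]]
    - [0,[0.05,0,0],[0,0,0]]
    - [0,[0.15,0,0],[0,0,0]]
    - [0,[0.26,0,0],[0,0,0]]

```text
time_s: 7.32
ee_pos: [0.5419, 0.0489, 0.0394]
ee_rot: [180.0, -0.0, 73.3]
wrist_force: [-0.9, 0.1, -0.5]
finger_gap: 0.498
grip_force: 0.0
```

Call:
step_arm:
  commands:
    - [0,[0,0,-0.15],[0,0,0]]
    - [0,[0,0,-0.3],[0,0,0]]
    - [0,[0,0,-0.45],[0,0,0]]
    - [0,[0,0,-0.55],[0,0,0]]
    - [0,[0,0,-0.55],[0,0,0]]

```text
time_s: 7.95
ee_pos: [0.544, 0.0483, 0.2075]
ee_rot: [179.6, -0.1, 73.3]
wrist_force: [0.8, -0.3, -0.5]
finger_gap: 0.502
grip_force: 0.0
```

```bash
python3 g.py 0 0 .2; python3 v.py pics/e4.png
```

```text
7.95 pos [0.544  0.0483 0.2075] un -0.0248 -0.0062 rot [ 1.7963e+02 -1.2000e-01  7.3350e+01] F [ 0.8 -0.3 -0.5] gap 0.5
shift [0.02  0.083 0.026] turn [ 0.002  -0.0007  0.0019]
```

View pics/e4.png

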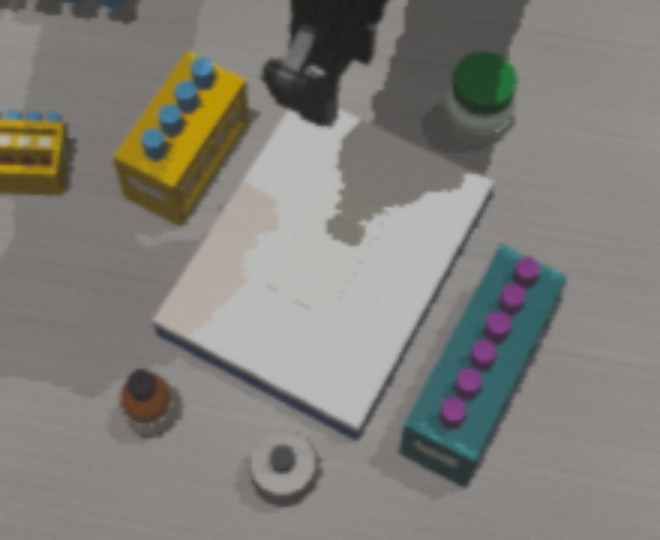

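Both racks stand upright beside the box, blue caps at about (180,105) and purple at about (490,340). The box, bottle, jar and counter haven't moved, and the arm is clear.

```bash
python3 -c "
from station import workorder
print(workorder.hand_in())"
```

```text
the job is handed in; nothing more can be done
None
```

I tipped both racks upright beside the slide box and handed the job in at about 8 s; the last picture showed both standing and the box, bottle, jar and counter unmoved, but no verdict came back.

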